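Bed in the spring of a sighting-mirror mount

TASK

The sighting-mirror mount with the round mirror has a new spring that wants bedding in: with the fingertips press down the ball button on its sprung front corner until the pointer at the back is level with the brass rider on the scale, without going past it, and keep it there for about a second. Then let go so that the plate springs fully back up. Only press: do not touch the mirror, do not shift or lift the mount, and leave the riders, the mount with the square mirror and the other things as they are.

Things in the scene. Friction and masses are not known exactly. Their poses are not given: they have to be found in the camera images.
- round_mount: Tilt mount with a round mirror, 60 mm across in a 68 mm dark rim; loose, 3 kg. Dark diamond base, 10 mm thick. Origin on the bench under its middle; x from the sprung front corner to the rear scale post, z up. Tilt plate (130 mm square set as a diamond) rocks on a line along y through (0, 0, 50 mm); ball button on its front corner, pointer on its rear one. Post at x = 164 mm, 114 mm high
- round_button: Steel ball button of 12 mm radius on a 28 mm washer on the sprung front corner of the tilt plate; origin at the ball's centre, which is at (-75, 0, 54) mm in the mount's frame at rest, so its top is 66 mm above the bench. It is pressed straight down on its top and springs back
- round_glass: The mirror with its rim, on the middle of the tilt plate; 6 mm thick, origin at the centre of its underside, 79 mm from the ball button's centre. Not to be touched
- round_plate (a joint): Tilt of the plate: 0 at rest against its stop, grows as the front corner is pressed down, 0.34 rad at most. The spring resists with about 4 N at the button at first, rising by about 2.4 N per 0.075 rad, and brings the plate back to 0 when let go
- round_pointer_tip (a point): Black tip of the pointer rod, 150 mm behind the hinge line; 50 mm above the bench at rest, it rises by 150 mm x sin(tilt), about 2 mm for each 1 mm the button goes down
- round_rider_mark (a point): Middle of the front face of the brass rider (10 mm tall, 31 mm wide, small screw on one side) that sits on the white scale post; it is the mark. It stands 18 to 36 mm above the pointer's rest height, set differently each time, and stays where it is unless knocked
- square_mount: Tilt mount with a square mirror, 50 mm in a 58 mm dark rim (leave alone); loose, 3 kg. Dark diamond base, 10 mm thick. Origin on the bench under its middle; x from the sprung front corner to the rear scale post, z up. Tilt plate (130 mm square set as a diamond) rocks on a line along y through (0, 0, 50 mm); ball button on its front corner, pointer on its rear one. Post at x = 164 mm, 114 mm high
- square_button: Steel ball button of 12 mm radius on a 28 mm washer on the sprung front corner of the tilt plate; origin at the ball's centre, which is at (-75, 0, 54) mm in the mount's frame at rest, so its top is 66 mm above the bench. It is pressed straight down on its top and springs back
- square_glass: The mirror with its rim, on the middle of the tilt plate; 6 mm thick, origin at the centre of its underside, 79 mm from the ball button's centre. Not to be touched
- square_plate (a joint): Tilt of the plate: 0 at rest against its stop, grows as the front corner is pressed down, 0.34 rad at most. The spring resists with about 4 N at the button at first, rising by about 2.4 N per 0.075 rad, and brings the plate back to 0 when let go
- square_pointer_tip (a point): Black tip of the pointer rod, 150 mm behind the hinge line; 50 mm above the bench at rest, it rises by 150 mm x sin(tilt), about 2 mm for each 1 mm the button goes down
- square_rider_mark (a point): Middle of the front face of the brass rider (10 mm tall, 31 mm wide, small screw on one side) that sits on the white scale post; it is the mark. It stands 18 to 36 mm above the pointer's rest height, set differently each time, and stays where it is unless knocked
- finger_plane: Bystander: small brass plane, 29x60x31 mm, loose between and in front of the mounts; origin under its middle
- bridge_blank: Bystander: maple bridge blank, 33x41x8 mm, lying loose behind and between the mounts; origin under its middle
- sanding_block: Bystander: sanding block, 46x90x27 mm, loose at the left; origin under its middle
- pin_tin: Bystander: round tin, 65 mm across, 28 mm tall, loose at the right; origin under its middle

How it is judged:
By the outcome, as a careful person would: the job done as asked, in the order asked, and still so for the second after the job is handed in, with the robot touching nothing.
It also fails if it takes over 42 s, if anything falls off the work surface, if the arm or the gripper's body presses on something with over 40 N, if the wrist force passes 120 N, or if a joint passes its speed limit or range.

ROBOT

A 7-joint arm with a two-finger parallel gripper is mounted at the origin on a cart in front of the work surface, level with it; the furniture and walls round the work are solid. World frame = base frame: x ahead of the robot, y to its left, z up, the work surface at z = 0. Lengths are in m, angles in degrees, forces in N, time in s.
With the tool pointing down it reaches from about 0.425 to 0.875 m from the base axis. Payload 4.7 kg.
Tool frame: the origin (TCP) lies on the mounting face of the last link; the fingertips stand 182 mm ahead of it and the grasp point (between the pads) lies env.grip_depth ahead of it (env.grip_depth is the distance from the TCP to the grasp point, in m); x points along the fingers, y is the direction in which the jaws open and shut, and the axes are right-handed (so a half turn about x gives the same grasp; the last joint's range is limited). The gripper opens to 87 mm and grips with 3 to 60 N. Pads are 19 mm wide; open, the fingers measure 117 mm over their backs; the gripper's body (75 mm by 190 mm) begins 51 mm behind the grasp point.
Start: joints at [-65.483, 18.392, -4.016, 83.108, 1.295, 78.541, -3.26], TCP at [0.261, 0.595, 0.405] pointing down, gripper open.
Joint ranges: [-163.93, 163.93], [-17.29, 119.83], [-79.2, 71.16], [3.27, 140.29], [-89.18, 269.18], [5.43, 117.66], [-154.24, 154.24]. Speed limits (degrees/s): [147.25, 147.25, 180, 180, 180, 180, 180].

INTERFACE

Orientations are given as [roll, pitch, yaw] about the fixed x, y, z axes, in that order (R = Rz(yaw) Ry(pitch) Rx(roll)).
In Python, from cell import sensors, viewer, env gives the robot as it stands.
- The arm moves only by the tool carry_out, never from a script. Its argument "moves" is a list of rows, each a list of 4 numbers: the shift along the world's x, y, z in cm, then the turn about the world's z in rad. In form: [[tx, ty, tz, spin], ...]. A call has 1 to 12 rows; each row shifts and turns the pose as measured when the row begins; what a row does not reach is not made up. A row lasts 1/10 s, in which the tool goes at most 50 mm and 8.59 degrees, less where a joint would pass 70% of its speed; a pose out of reach is approached as far as the arm can. A call with a gripper value outside its range is refused whole. "hand" is the finger opening in cm, from 0 to 8.7, set as the call begins (left out, the last holds). The fingers move at their own pace and stop on an object; "force" is the grip in N (left out, the last holds). Time passes only in rows, so rows that do not move let the fingers close. It gives the time, the measured TCP pose, the force and the opening at its end, in the units of the state.
- sensors.get_obs(): the state, without advancing time (a new reading comes with each control period).
- viewer.read_camera(name): name is "side" or "top"; returns the picture (420x560x3 uint8, red, green, blue); there is no depth.
- viewer.camera_model(name): a dict with "K" (3x3 intrinsics, pixels), "extrinsics" (4x4, takes a point from world to camera coordinates). Camera axes: x right, y down, z forward; pixel columns grow to the right and rows downward; lengths in m; the calibration is good to about 2 mm. A picture is of the moment at which its call begins. camera_model takes no time and is no camera call.
- env.sign_off(): hands the job in, once; it reports no verdict.
The state is a dict: "time_s": time; "qpos": joint angles; "joint_velocities": joint speeds; "effort": joint torques, N m; "tool_pos": TCP position; "tool_rot": TCP orientation; "force": force on the tool from outside, world axes, zero at the start; "wrist_torque": the same for the moment, N m; "grip_width": finger opening in m.
Only numpy, scipy, OpenCV 4.12 (cv2) and the standard library are available. Lean on these libraries where they do the work, as an engineer would, in place of code of your own. Each camera call takes 0.05 s, during which the arm holds its last target. There are 200 camera calls.

## Working session

There is one attempt and no reset: what is moved stays moved. The work goes in short steps, Python scripts to look and compute and a tool call to move; the robot and the scene stay as the last step left them, time stands still between calls to the robot, and variables do not carry over. Pictures are saved under pics/ and viewed, about 8 in all and at most 12, crops included, and the job is handed in when it is done.

Besides the shell and the picture viewer there is one more tool, called after "Request:" in YAML: its name, and indented under it one key for each argument. carry_out: Moves the arm, as the interface text tells. Its arguments: {"type":"object","properties":{"moves":{"type":"array"},"hand":{"type":"number"},"force":{"type":"number"}},"required":["moves"]}

```bash
ls; mkdir -p pics; python3 - <<'E'
from cell import sensors, viewer, env
import cv2
for n in("side","top"):
    cv2.imwrite(f"pics/{n}0.png",viewer.read_camera(n)[:,:,::-1]); m=viewer.camera_model(n);print(n,m["K"],m["extrinsics"])
print(sensors.get_obs(),env.grip_depth)
E
```

```text
pics
side [[488.54159878   0.         280.995179  ]
 [  0.         488.54159878 208.52428121]
 [  0.           0.           1.        ]] [[-0.9176456  -0.39693904 -0.01912986  0.50780135]
 [-0.21186174  0.52937435 -0.82150922  0.17704105]
 [ 0.33621594 -0.74980144 -0.56987424  1.43845206]
 [ 0.          0.          0.          1.        ]]
top [[469.27584893   0.         281.62387907]
 [  0.         469.27584893 211.21242228]
 [  0.           0.           1.        ]] [[-2.79787998e-02 -9.99603402e-01 -3.19770354e-03  2.08295211e-02]
 [-9.94673906e-01  2.81580055e-02 -9.91511301e-02  5.70549866e-01]
 [ 9.92018479e-02  4.06542647e-04 -9.95067248e-01  1.33634251e+00]
 [ 0.00000000e+00  0.00000000e+00  0.00000000e+00  1.00000000e+00]]
{'time_s': 0.1, 'qpos': array([-65.48454873,  18.43452416,  -4.01546943,  83.16846704,
         1.29393397,  78.54095615,  -3.26098105]), 'joint_velocities': array([ 0.02582679, -0.04572551, -0.0539651 , -0.15491805,  0.00941633,
        0.01505901,  0.08727419]), 'effort': array([ 1.87706896e-04, -4.92572808e+01, -4.05569477e-01, -3.13401675e+01,
       -6.42823800e-02,  3.94723972e-02,  5.46696845e-05]), 'tool_pos': array([0.26129665, 0.59496324, 0.40376901]), 'tool_rot': array([ -87.40373752,   89.90112456, -111.11083458]), 'force': array([-0.3489523 , -0.75031434, -0.51742951]), 'wrist_torque': array([ 0.00899153,  0.04293773, -0.0439683 ]), 'grip_width': 0.08713420323075577} 0.1635
```

View pics/side0.png

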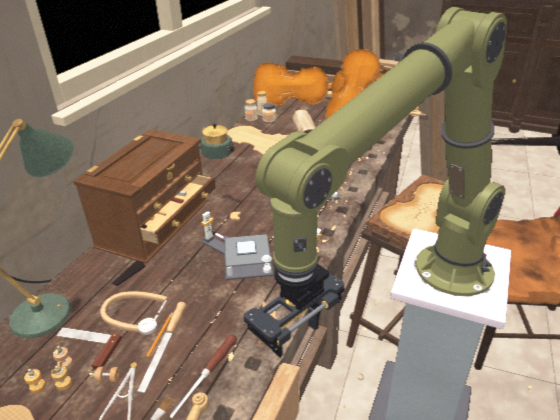

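View pics/top0.png

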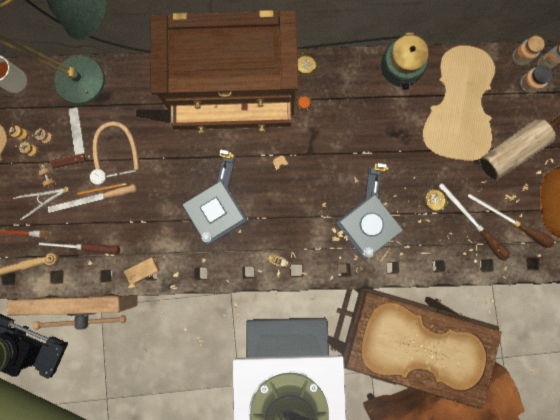

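```bash
cat >h.py <<'E'
from cell import sensors, viewer, env
import cv2, numpy as np
def ray(n,u,v):
    m=viewer.camera_model(n);E=m["extrinsics"];R=E[:3,:3];C=-R.T@E[:3,3]
    return C,R.T@np.linalg.solve(m["K"],[u,v,1])
def onz(n,u,v,z):
    C,d=ray(n,u,v);return C+d*(z-C[2])/d[2]
def proj(n,p):
    m=viewer.camera_model(n);E=m["extrinsics"];q=m["K"]@(E[:3,:3]@np.array(p)+E[:3,3]);return q[:2]/q[2]
def crop(n,img,x,y,w,h,s,name):
    cv2.imwrite(name,cv2.resize(img[y:y+h,x:x+w,::-1],None,fx=s,fy=s,interpolation=cv2.INTER_CUBIC))
E
python3 - <<'E'
from h import *
i=cv2.imread("pics/top0.png")[:,:,::-1]
crop("top",i,330,155,80,110,5,"pics/t1.png")
print(onz("top",368.5,252.5,.06),onz("top",372,224,.06),onz("top",381,167,.1), ray("side",0,0)[0])
g=cv2.cvtColor(i.copy(),cv2.COLOR_RGB2GRAY)
E
```

```text
[ 0.44412241 -0.23636222  0.06      ] [ 0.52415142 -0.24998405  0.06      ] [ 0.67938267 -0.27477431  0.1       ] [0.01985938 1.18639861 0.9748918 ]
```

View pics/t1.png

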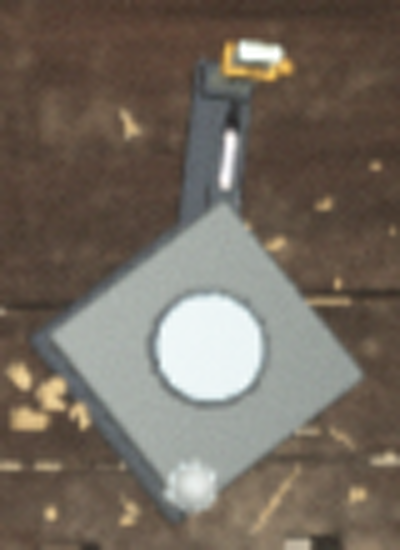

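```bash
python3 - <<'E'
from h import *
from scipy.spatial.transform import Rotation as Ro
print(Ro.from_euler('xyz',sensors.get_obs()["tool_rot"],degrees=True).as_matrix().round(3))
print(onz("top",368.2,252,.056),onz("top",372,224.4,.06))
E
```

```text
[[-0.001  0.402  0.916]
 [-0.002  0.916 -0.402]
 [-1.    -0.002  0.   ]]
[ 0.44557689 -0.2363068   0.056     ] [ 0.52301763 -0.24993065  0.06      ]
```

Request:
carry_out:
  moves:
    - [2.4,-4,0,0.02]
    - [2.4,-4,0,0.02]
    - [2.4,-4,0,0.02]
    - [2.4,-4,0,0.02]
    - [2.4,-4,0,0.02]
    - [2.4,-4,0,0.02]
    - [2.4,-4,0,0.02]
    - [2.4,-4,0,0.02]
    - [0,-4.5,0,0.02]
    - [0,-4.5,0,0.02]
    - [0,-4.5,0,0.02]
    - [0,-4.5,0,0.02]
  hand: 0
  force: 20

```text
time_s: 1.3
tool_pos: [0.4518, 0.0795, 0.3966]
tool_rot: [-132.2, 89.4, -140.8]
force: [0.1, -0.4, 0.5]
grip_width: 0.0028
```

Request:
carry_out:
  moves:
    - [0,-4.5,0,0]
    - [0,-4.5,0,0]
    - [0,-4.5,0,0]
    - [0,-4.5,0,0]
    - [0,-4.5,0,0]
    - [0,-4.5,0,0]
    - [-0.3,-3,0,0]
    - [0,0,0,0]
    - [0,0,0,0]

```text
time_s: 2.2
tool_pos: [0.4421, -0.2401, 0.3952]
tool_rot: [-132.7, 89.4, -141.9]
force: [0.1, -0.2, -0.2]
grip_width: 0.0004
```

```bash
python3 - <<'E'
from h import *
i=viewer.read_camera("side").copy(); o=sensors.get_obs(); print(o["tool_pos"],o["tool_rot"],o["force"],o["grip_width"])
b=np.array([.4455,-.2363,.056]);a=np.radians(-10);d=np.array([np.cos(a),np.sin(a),0])
m=b+75e-3*d
for k,x,z in(("btn",-.075,.054),("tip",.15,.05),("postbase",.164,.01),("posttop",.164,.114)): 
    p=m+x*d;p[2]=z;print(k,p,proj("side",p))
cv2.imwrite("pics/s2.png",i[:,:,::-1])
u,v=proj("side",m+[.0,0,0]); x=max(0,int(u)-70);y=max(0,int(v)-70);print(x,y)
crop("side",i,x,y,140,110,5,"pics/s2c.png")
E
```

```text
[ 0.44197939 -0.24015241  0.39529248] [-130.89049823   89.36424703 -140.13324918] [-1.19806455  0.12577075  0.29187897] 0.0005434960090714678
btn [ 0.4455 -0.2363  0.054 ] [335.00045062 184.07919021]
tip [ 0.66708174 -0.27537084  0.05      ] [282.05831713 168.41102476]
postbase [ 0.68086905 -0.27780191  0.01      ] [279.18832486 176.52417859]
posttop [ 0.68086905 -0.27780191  0.114     ] [278.5923997  152.42520294]
246 107
```

View pics/s2c.png

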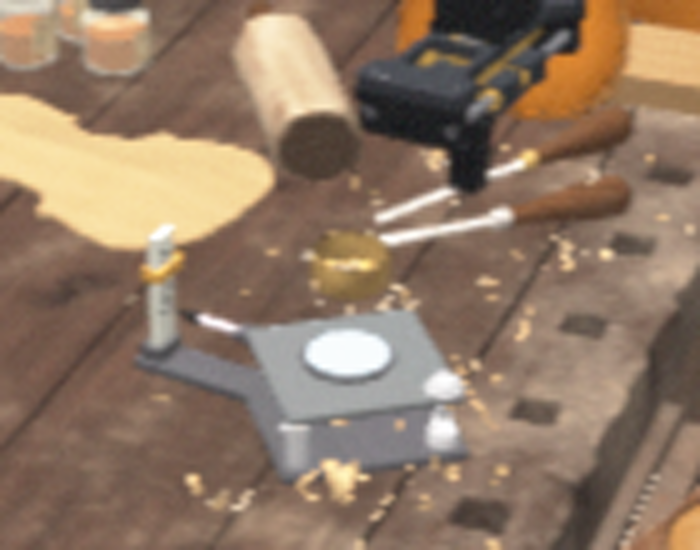

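```bash
python3 - <<'E'
from h import *
f=np.mean([viewer.read_camera("side").astype(float) for _ in range(6)],0)
np.save("s_avg.npy",f)
cv2.imwrite("pics/s3.png",cv2.resize(f[145:185,265:310,::-1].astype(np.uint8),None,fx=16,fy=14,interpolation=cv2.INTER_CUBIC)) 
E
```

```text
(no output)
```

View pics/s3.png

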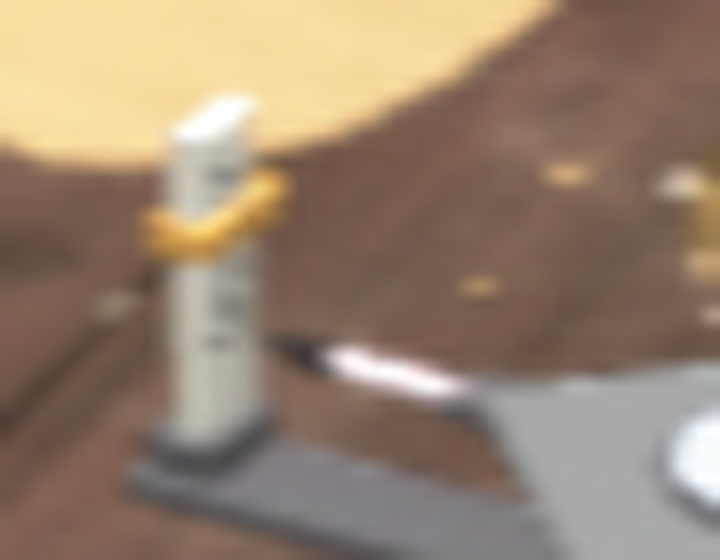

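```bash
python3 - <<'E'
from h import *
f=np.load("s_avg.npy")
b=np.array([.4455,-.2363,.0]);a=np.radians(-10);d=np.array([np.cos(a),np.sin(a),0]);n=np.array([-d[1],d[0],0]);m=b+.075*d
P=lambda x,y,z:proj("side",m+x*d+y*n+[0,0,z])
print("tip",P(.15,0,.05),"top post",P(.164,0,.114),"base",P(.164,0,.01))
for x in(.152,.156): 
  for y in(-.0155,0,.0155): print(x,y,[P(x,y,z).round(2) for z in(.07,.08,.09)])
w=f[...,0]-f[...,2]   # yellow-ness
sub=w[150:168,270:286]; print(sub.round().astype(int))
E
```

```text
tip [282.05831713 168.41102476] top post [278.5923997  152.42520294] base [279.18832486 176.52417859]
0.152 -0.0155 [array([283.78, 161.9 ]), array([283.73, 159.57]), array([283.69, 157.22])]
0.152 0 [array([281.52, 163.64]), array([281.47, 161.3 ]), array([281.42, 158.94])]
0.152 0.0155 [array([279.23, 165.39]), array([279.17, 163.04]), array([279.12, 160.68])]
0.156 -0.0155 [array([282.89, 161.63]), array([282.84, 159.3 ]), array([282.8 , 156.95])]
0.156 0 [array([280.63, 163.36]), array([280.57, 161.02]), array([280.52, 158.67])]
0.156 0.0155 [array([278.34, 165.11]), array([278.28, 162.77]), array([278.22, 160.41])]
[[ 85  86  86  85  86  86  87  86  84  84  84  85  86  85  86  86]
 [ 85  86  87  88  88  88  89  86  74  65  72  84  85  85  86  86]
 [ 82  84  85  87  88  89  88  65  13   4  23  76  85  86  85  86]
 [ 82  83  84  85  85  83  58  10   1   6  55  85  86  86  86  88]
 [ 86  84  84  84  82  56   6   2  10  22  62  87  89  91  92  88]
 [ 87  87  87  86  84  63  23  14  14  18  51  85  84  73  60  52]
 [ 86  89  88  89  83  54  22  15  14  15  32  54  49  42  42  42]
 [ 50  53  53  53  49  31  19  14  11  15  64 109  86  46  41  42]
 [ 42  42  44  44  42  28  20  15  14  29  88 124 110  51  40  40]
 [ 39  41  42  45  50  38  22  15  33  81 113 120  79  43  39  40]
 [ 38  40  42  52  96  97  54  44  93 126 113  98  68  43  40  41]
 [ 40  41  43  55  90 126 122 126 140 111  86  61  43  39  38  37]
 [ 38  42  44  53  88 118 122 122 111  74  49  36  38  37  38  38]
 [ 37  39  40  43  55  71  81  87  67  29  23  32  37  40  40  38]
 [ 40  40  40  39  33  27  24  21  17  13  19  32  38  41  40  39]
 [ 42  39  39  33  30  26  20  15  13  13  20  34  39  40  40  39]
 [ 40  38  39  38  35  27  19  15  12  10  20  34  40  40  38  38]
 [ 38  38  35  37  37  27  21  15  10   8  19  34  40  39  38  39]]
```

Request:
carry_out:
  moves:
    - [0.3,0.3,-3,0]
    - [0,0,-3,0]
    - [0,0,-3,0]
    - [0,0,-3,0]
    - [0,0,-0.7,0]
    - [0,0,0,0]

```text
time_s: 3.15
tool_pos: [0.4477, -0.2321, 0.2668]
tool_rot: [-95.3, 89.6, -103.9]
force: [0.4, -0.0, -0.7]
grip_width: 0.0002
```

```bash
cat >>h.py <<'E'
def tip():
    from scipy.spatial.transform import Rotation as Ro
    o=sensors.get_obs();x=Ro.from_euler('xyz',o["tool_rot"],degrees=True).as_matrix()[:,0]
    print("t",o["time_s"],"tcp",o["tool_pos"].round(4),"fingertip",(o["tool_pos"]+.182*x).round(4),"F",o["force"].round(2))
E
python3 - <<'E'
from h import *
tip()
i=viewer.read_camera("side")
crop("side",i,262,140,100,75,8,"pics/s4.png")
E
```

```text
t 3.15 tcp [ 0.4477 -0.2321  0.2668] fingertip [ 0.4474 -0.2333  0.0848] F [ 0.38 -0.03 -0.73]
```

View pics/s4.png

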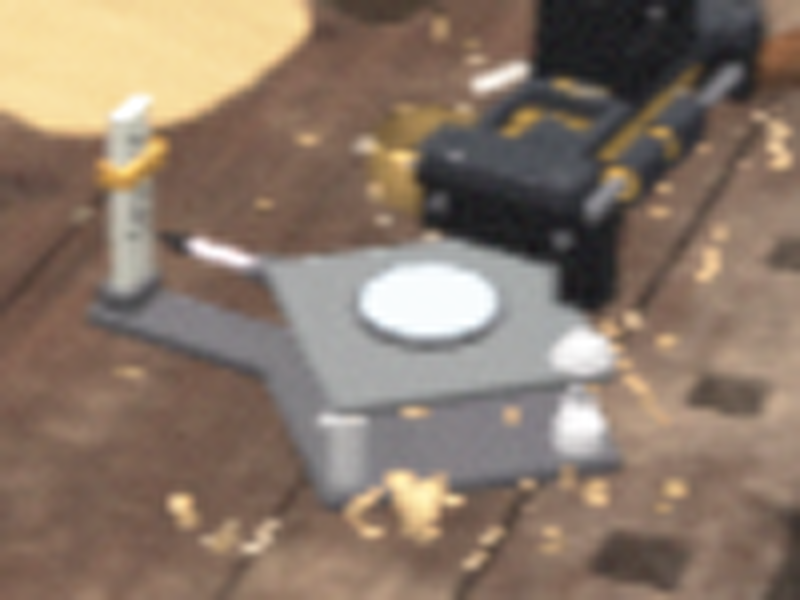

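Request:
carry_out:
  moves:
    - [-0.2,-0.3,-0.7,0]
    - [0,0,-0.6,0]
    - [0,0,0,0]

```text
time_s: 3.5
tool_pos: [0.4473, -0.2359, 0.2569]
tool_rot: [-45.1, 89.5, -53.6]
force: [0.8, 0.2, -0.3]
grip_width: 0.0004
```

```bash
python3 -c "
from h import *
tip()"
```

```text
t 3.5 tcp [ 0.4473 -0.2359  0.2569] fingertip [ 0.4483 -0.2372  0.0749] F [ 0.83  0.16 -0.33]
```

Request:
carry_out:
  moves:
    - [-0.2,0,-0.5,0]
    - [0,0,-0.5,0]
    - [0,0,0,0]

```text
time_s: 3.8
tool_pos: [0.4456, -0.2364, 0.2476]
tool_rot: [-35.3, 89.4, -43.9]
force: [-0.2, 0.5, 3.9]
grip_width: 0.0008
```

Request:
carry_out:
  moves:
    - [-0.1,0,-0.3,0]
    - [0,0,-0.3,0]
    - [0,0,0,0]

```text
time_s: 4.1
tool_pos: [0.4448, -0.2366, 0.243]
tool_rot: [-28.3, 89.4, -36.9]
force: [-2.1, 0.8, 6.1]
grip_width: 0.0005
```

```bash
python3 -c "
from h import *
tip()"
```

```text
t 4.1 tcp [ 0.4448 -0.2366  0.243 ] fingertip [ 0.4463 -0.2377  0.061 ] F [-2.12  0.81  6.09]
```

Request:
carry_out:
  moves:
    - [0,0,-0.4,0]
    - [0,0,-0.4,0]
    - [0,0,-0.2,0]
    - [0,0,0,0]
    - [0,0,0,0]

```text
time_s: 4.6
tool_pos: [0.4447, -0.2373, 0.2367]
tool_rot: [-7.7, 89.6, -16.3]
force: [-3.1, 1.4, 9.0]
grip_width: 0.0002
```

```bash
cat >look.py <<'E'
from h import *
import sys
tip()
f=np.mean([viewer.read_camera("side").astype(float) for _ in range(4)],0);np.save(f"s_{sys.argv[1]}.npy",f);tip()
cv2.imwrite(f"pics/{sys.argv[1]}.png",cv2.resize(f[148:180,268:308,::-1].clip(0,255).astype(np.uint8),None,fx=18,fy=18,interpolation=cv2.INTER_CUBIC))
print(f[150:172,276:292].sum(2).__truediv__(3).round().astype(int))
E
python3 look.py p1
```

```text
t 4.6 tcp [ 0.4447 -0.2373  0.2367] fingertip [ 0.4458 -0.2377  0.0547] F [-3.13  1.4   9.01]
t 4.8 tcp [ 0.4447 -0.2373  0.2367] fingertip [ 0.4458 -0.2377  0.0547] F [-2.86  1.06  9.26]
[[209 210 212 212 211 211 210 210 209 210 208 207 207 208 207 200]
 [209 211 216 221 217 212 211 211 210 209 208 208 206 204 191 158]
 [208 220 248 252 244 216 211 211 210 211 209 206 191 160 130 112]
 [224 250 255 250 212 209 209 210 209 207 194 176 151 116 101  99]
 [250 253 239 208 199 204 204 201 190 175 151 120 104  99  96  95]
 [200 204 192 184 182 175 165 146 122 108  99  93  95  96  98  96]
 [192 193 178 176 156 117  96  93  92  92  90  94  95  94  94  97]
 [192 182 149 144 152 148 121  95  91  90  93  95  94  94  96  98]
 [192 192 173 169 186 183 141  97  90  91  93  93  95  95  98  99]
 [193 193 176 186 180 148 111  93  89  94  94  95  94  98 100  97]
 [198 200 204 186 138 120 103  91  89  92  92  95  97 100  98  94]
 [180 194 178 135 117 102  92  92  92  94  95  98  97  98  93  93]
 [142 143 134 134 127 101  91  91  93  96  98  99  97  95  94  94]
 [136 145 136 137 126 104  92  93  95  95  96  94  94  94  94  95]
 [168 181 162 145 130 100  78  74  79  90  96  97  96  95  96  97]
 [174 187 163 156 142 108  83  64  60  75 135 157 129 106 100  99]
 [175 186 153 133 129 110  98  88  74 113 238 253 238 176 130 103]
 [171 183 154 135 130 108 100 101  99  98 150 218 249 252 233 180]
 [173 186 170 157 135 112  99 102 104 106 113 129 154 193 242 254]
 [171 174 146 150 146 115 100 101 103 110 117 116 109 114 145 193]
 [166 184 173 170 155 122 103 100 105 109 112 111 106 104 105 110]
 [168 186 177 172 155 124 107 103 103 103 107 106 108 108 106 100]]
```

View pics/p1.png

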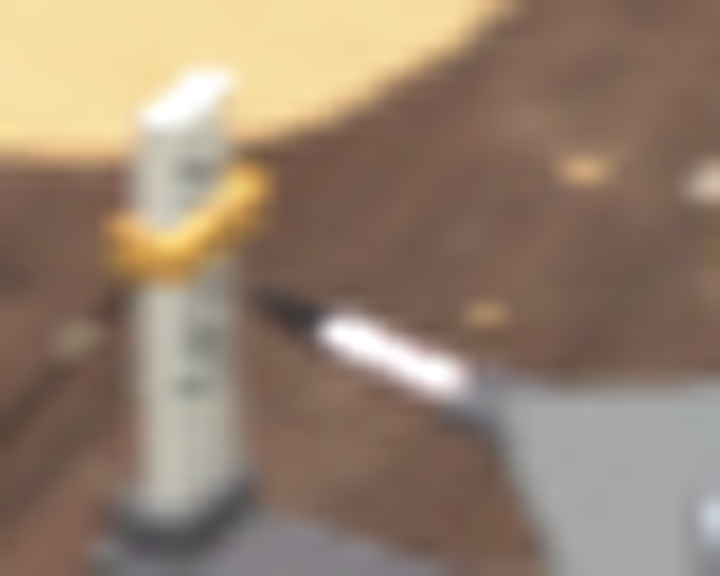

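Request:
carry_out:
  moves:
    - [0,0,-0.4,0]
    - [0,0,-0.3,0]
    - [0,0,0,0]

```text
time_s: 5.1
tool_pos: [0.4447, -0.2378, 0.2326]
tool_rot: [18.8, 89.7, 10.2]
force: [-4.1, 1.7, 10.3]
grip_width: 0.0006
```

```bash
python3 -c "
from h import *
tip()"
```

```text
t 5.1 tcp [ 0.4447 -0.2378  0.2326] fingertip [ 0.4457 -0.2376  0.0506] F [-4.1   1.67 10.31]
```

Request:
carry_out:
  moves:
    - [0,0,-0.3,0]
    - [0,0,0,0]

```text
time_s: 5.3
tool_pos: [0.4448, -0.2382, 0.2317]
tool_rot: [38.0, 89.6, 29.3]
force: [-3.5, 1.8, 10.4]
grip_width: 0.0003
```

```bash
python3 look.py p2 | head -2
```

```text
t 5.3 tcp [ 0.4448 -0.2382  0.2317] fingertip [ 0.4458 -0.2376  0.0497] F [-3.48  1.8  10.43]
t 5.5 tcp [ 0.4447 -0.2383  0.2319] fingertip [ 0.4458 -0.2377  0.0499] F [-4.28  0.71 10.5 ]
```

View pics/p2.png

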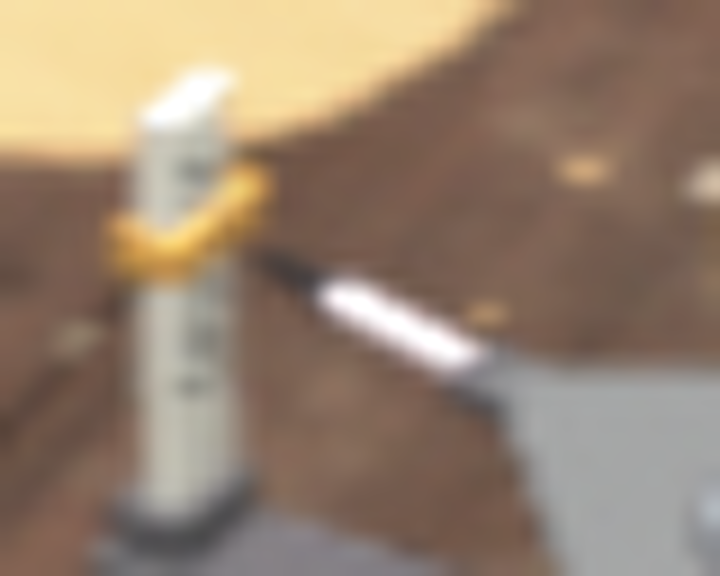

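Request:
carry_out:
  moves:
    - [0,0,-0.25,0]
    - [0,0,0,0]

```text
time_s: 5.7
tool_pos: [0.4448, -0.2386, 0.2315]
tool_rot: [53.0, 89.6, 44.4]
force: [-4.3, 1.1, 10.6]
grip_width: 0.0008
```

```bash
python3 - <<'E'
from h import *
tip()
f={k:np.load(f"s_{k}.npy") for k in("avg","p1","p2")}
f["p3"]=np.mean([viewer.read_camera("side").astype(float) for _ in range(4)],0);np.save("s_p3.npy",f["p3"]);tip()
# white band start of the pointer rod: row centroid of brightness near tip, and dark tip columns
for k,v in f.items():
    g=v.mean(2)[155:174,284:292]; w=(g-150).clip(0); print(k,[round(float((w[:,c]*np.arange(155,174)).sum()/w[:,c].sum()),2) if w[:,c].sum()>60 else None for c in range(2,6)])
    d=v.mean(2)[155:174,281:286]; w=(85-d).clip(0);print("  dark centroid",((w.sum(0)*np.arange(281,286)).sum()/w.sum()).round(2),((w.sum(1)*np.arange(155,174)).sum()/w.sum()).round(2))
b=np.array([.4455,-.2363,.0]);a=np.radians(-10);d=np.array([np.cos(a),np.sin(a),0]);m=b+.075*d
for r in(0,22.5,30,32,34,35.3):
    s=r/150;c=(1-s*s)**.5
    print(r,[proj("side",m+d*L*c+[0,0,.05+L*s]).round(2) for L in(.15,.142)])
E
```

```text
t 5.7 tcp [ 0.4448 -0.2386  0.2315] fingertip [ 0.4457 -0.2377  0.0495] F [-4.29  1.14 10.6 ]
t 5.9 tcp [ 0.4448 -0.2386  0.2316] fingertip [ 0.4458 -0.2377  0.0497] F [-4.66  1.97 10.9 ]
avg [170.36, 170.54, 170.97, 171.26]
  dark centroid 283.3 169.73
p1 [166.0, 166.34, 166.56, 167.1]
  dark centroid 283.58 164.86
p2 [164.01, 164.39, 164.68, 165.27]
  dark centroid 283.46 162.6
p3 [164.0, 164.4, 164.63, 165.23]
  dark centroid 283.65 162.64
0 [array([282.06, 168.41]), array([283.84, 168.97])]
22.5 [array([282.33, 163.31]), array([284.11, 164.13])]
30 [array([282.59, 161.64]), array([284.36, 162.56])]
32 [array([282.68, 161.2 ]), array([284.44, 162.14])]
34 [array([282.77, 160.76]), array([284.53, 161.72])]
35.3 [array([282.83, 160.47]), array([284.59, 161.45])]
```

Request:
carry_out:
  moves:
    - [0,0,-0.35,0]
    - [0,0,-0.25,0]

```text
time_s: 6.1
tool_pos: [0.4449, -0.239, 0.2281]
tool_rot: [63.0, 89.5, 54.4]
force: [-3.7, 2.3, 12.8]
grip_width: 0.0003
```

```bash
python3 - <<'E'
from h import *
tip()
F=np.mean([viewer.read_camera("side").astype(float) for _ in range(4)],0);np.save("s_p4.npy",F);tip()
d=F.mean(2)[155:174,281:286]; w=(85-d).clip(0);print("  dark centroid",((w.sum(0)*np.arange(281,286)).sum()/w.sum()).round(2),((w.sum(1)*np.arange(155,174)).sum()/w.sum()).round(2))
cv2.imwrite("pics/p4.png",cv2.resize(F[148:180,268:308,::-1].clip(0,255).astype(np.uint8),None,fx=18,fy=18,interpolation=cv2.INTER_CUBIC))
E
```

```text
t 6.1 tcp [ 0.4449 -0.239   0.2281] fingertip [ 0.4459 -0.2377  0.0461] F [-3.74  2.33 12.84]
t 6.3 tcp [ 0.4449 -0.2391  0.2281] fingertip [ 0.4459 -0.2377  0.0461] F [-4.77  1.3  12.58]
  dark centroid 284.08 161.39
```

View pics/p4.png

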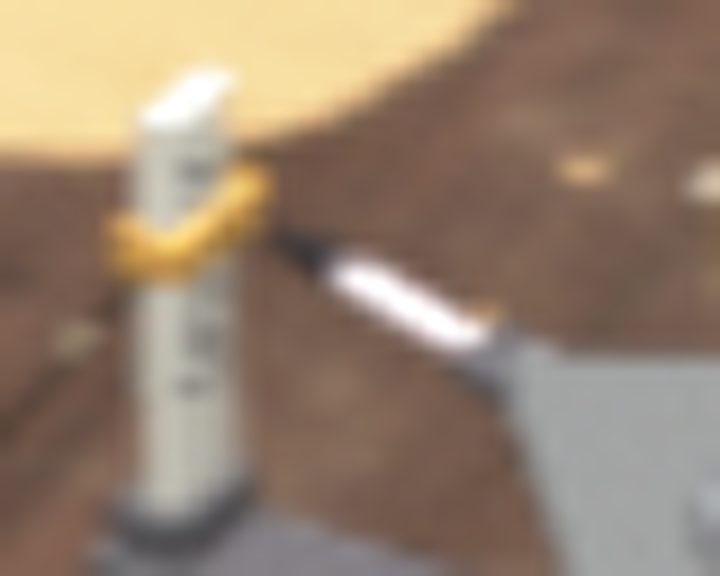

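Request:
carry_out:
  moves:
    - [0,0,0.05,0]

```text
time_s: 6.4
tool_pos: [0.4449, -0.2392, 0.2297]
tool_rot: [68.6, 89.4, 59.9]
force: [-4.6, 0.9, 11.6]
grip_width: 0.0004
```

```bash
python3 - <<'E'
from h import *
tip();viewer.read_camera("side");tip()
E
```

```text
t 6.4 tcp [ 0.4449 -0.2392  0.2297] fingertip [ 0.4458 -0.2376  0.0477] F [-4.6   0.94 11.58]
t 6.45 tcp [ 0.4449 -0.2393  0.23  ] fingertip [ 0.4459 -0.2377  0.048 ] F [-4.8   1.93 12.16]
```

```bash
python3 - <<'E'
from h import *
F=np.mean([viewer.read_camera("side").astype(float) for _ in range(4)],0);np.save("s_p5.npy",F);tip()
for k in("avg","p1","p2","p3","p4","p5"):
    f=np.load(f"s_{k}.npy").mean(2)[155:176,284:300]; w=(f-170).clip(0)  # white band centroid
    lab=cv2.connectedComponentsWithStats((w>0).astype(np.uint8)); 
    j=1+lab[2][1:,4].argmax(); w=w*(lab[1]==j); print(k,(284+(w.sum(0)*np.arange(16)).sum()/w.sum()).round(2),(155+(w.sum(1)*np.arange(21)).sum()/w.sum()).round(2))
b=np.array([.4455,-.2363,.0]);a=np.radians(-10);d=np.array([np.cos(a),np.sin(a),0]);m=b+.075*d
for r in(0,22.5,30,32,34,36,38,40):
    s=r/150;c=(1-s*s)**.5
    print(r,[proj("side",m+d*L*c+[0,0,.05+L*s]).round(2) for L in(.12,.125)])
E
```

```text
t 6.65 tcp [ 0.4449 -0.2392  0.2298] fingertip [ 0.4458 -0.2377  0.0478] F [-4.29  2.27 11.11]
avg 289.08 171.18
p1 289.39 167.29
p2 289.66 165.54
p3 289.64 165.5
p4 290.36 164.55
p5 289.88 165.01
0 [array([288.76, 170.52]), array([287.64, 170.17])]
22.5 [array([289.02, 166.42]), array([287.9, 165.9])]
30 [array([289.25, 165.09]), array([288.13, 164.51])]
32 [array([289.32, 164.74]), array([288.21, 164.14])]
34 [array([289.4 , 164.38]), array([288.29, 163.78])]
36 [array([289.48, 164.03]), array([288.38, 163.41])]
38 [array([289.57, 163.69]), array([288.47, 163.05])]
40 [array([289.67, 163.34]), array([288.56, 162.69])]
```

```bash
python3 - <<'E'
from h import *
fs=[]
for k in range(22):
    fs.append(viewer.read_camera("side").astype(float))
    if k%7==0: tip()
tip()
F=np.mean(fs,0);np.save("s_p6.npy",F)
cv2.imwrite("pics/p6.png",cv2.resize(F[148:180,268:308,::-1].clip(0,255).astype(np.uint8),None,fx=18,fy=18,interpolation=cv2.INTER_CUBIC))
E
```

```text
t 6.7 tcp [ 0.4449 -0.2392  0.2298] fingertip [ 0.4458 -0.2377  0.0478] F [-3.67  1.95 12.52]
t 7.05 tcp [ 0.4449 -0.2393  0.2298] fingertip [ 0.4458 -0.2377  0.0478] F [-4.48  1.06 10.84]
t 7.4 tcp [ 0.4449 -0.2392  0.2298] fingertip [ 0.4458 -0.2377  0.0478] F [-5.05  1.27 11.22]
t 7.75 tcp [ 0.4449 -0.2392  0.2298] fingertip [ 0.4458 -0.2377  0.0478] F [-3.99  2.34 12.  ]
t 7.75 tcp [ 0.4449 -0.2392  0.2298] fingertip [ 0.4458 -0.2377  0.0478] F [-3.99  2.34 12.  ]
```

View pics/p6.png

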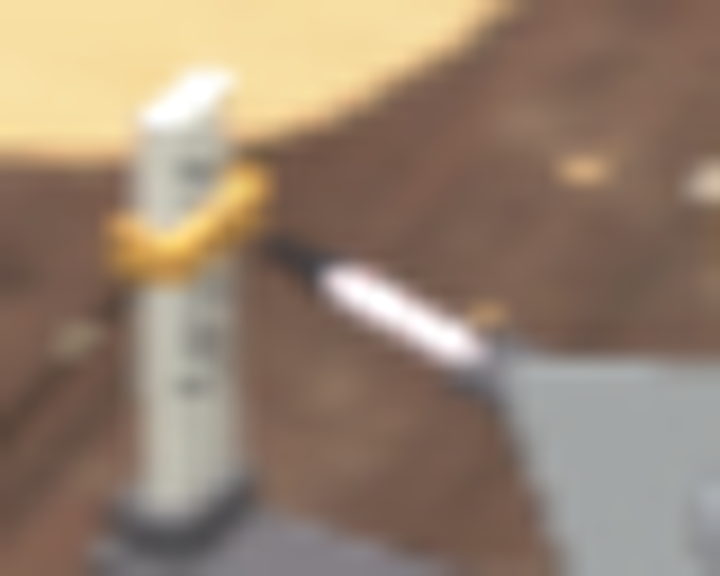

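Request:
carry_out:
  moves:
    - [0,0,0.5,0]
    - [0,0,0.7,0]
    - [0,0,0.7,0]
    - [0,0,1,0]
    - [0,0,2,0]
    - [0,0,4,0]
    - [0,0,4,0]
    - [0,0,0,0]
    - [0,0,0,0]
    - [0,0,0,0]

```text
time_s: 8.75
tool_pos: [0.4441, -0.2393, 0.3656]
tool_rot: [69.1, 89.4, 60.4]
force: [-0.3, -0.1, 0.0]
grip_width: 0.0004
```

```bash
python3 - <<'E'
from h import *
tip()
F=np.mean([viewer.read_camera("side").astype(float) for _ in range(6)],0);A=np.load("s_avg.npy")
d=np.abs(F-A).max(2);print("diff post/rider",d[148:180,268:282].max(),"pointer/plate",d[155:200,282:330].max(), "button",d[175:205,328:345].max(),"else left",d[120:420,0:268].max())
cv2.imwrite("pics/end.png",cv2.resize(F[110:220,240:380,::-1].clip(0,255).astype(np.uint8),None,fx=5,fy=5,interpolation=cv2.INTER_CUBIC))
tip()
E
```

```text
t 8.75 tcp [ 0.4441 -0.2393  0.3656] fingertip [ 0.445  -0.2376  0.1836] F [-0.3  -0.12  0.03]
diff post/rider 3.0 pointer/plate 3.5 button 3.5 else left 5.5
t 9.05 tcp [ 0.4441 -0.2392  0.3651] fingertip [ 0.4447 -0.2375  0.1831] F [ 0.78  0.2  -0.02]
```

View pics/end.png

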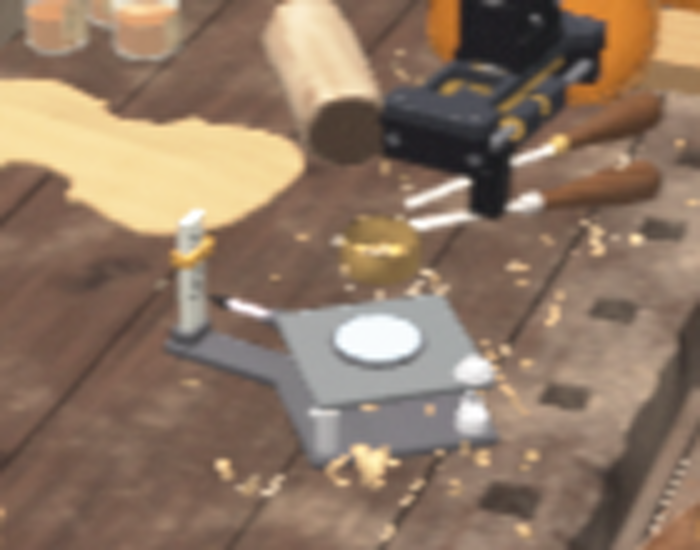

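The final view matches the one from before the press: the plate is back up with the pointer at rest (crop 215,298), and the post, rider and mount are where they were. The gripper is clear.

```bash
python3 -c "
from cell import env
print(env.sign_off())"
```

```text
the job is handed in; nothing more can be done
None
```

I pressed the round mount's button until the pointer was level with the rider, held it for about 1.3 s, then let the plate spring fully back and handed the job in. One step on the way down overshot, so the "without going past" condition may not be met.

- **Overshoot:** At about 6.1–6.3 s a step went deeper than I meant. It put the pointer an estimated 1.5–3.5 mm above the rider's middle for a few tenths of a second. I eased back before starting the hold.
- **Hold:** The position was steady from 6.4 to 7.75 s, with about 11–12 N on the button. I put the mark at about 35 ± 1 mm above the pointer's rest height. The two estimates of the pointer's rise during the hold differ: the image gives about 34 mm and the fingertip height about 36 mm. Both are within about 1 mm of the mark.
- **After release:** The side view matches the one from before the press to within camera noise at the post, rider, plate and button. The mount did not shift and the plate is back at rest. The gripper is clear, about 12 cm above the button, with no force on it. The left part of the picture showed no change. I did not take another top view.

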